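# Set the flash dryer's heat lever to the third click and start it

### The job

On the flash dryer's grey control box, push the red heat lever from its parked end through the clicks with the fingers, counting them, and stop in the third notch without going past it. Then press the green button on the yellow start station fully home with the fingers and let it go. Push only, never pinch the lever, and leave everything else where it stands.

Things in the scene. Friction and masses are not known exactly. Their poses are not given: they have to be found in the camera images.
- heat_box: Grey control box, 220 (its x) x 240 (its y) x 70 mm high, fixed; place and yaw vary. Origin: centre of its underside; z up. On its flat top the lever slides in a black slot along the box's +y. Five pairs of painted marks, pale yellow to dark red, off both ends of the crossbar, show the five notches, at the box's y = -27, -9, +9 (third, orange), +27, +45 mm.
- heat_lever (a joint): Lever travel to the box's +y, m: 0 parked end, 0.109 far stop. Starts in a free run (0 to 0.014, friction 1 N). Notches: 0.033, 0.051, 0.069 (third), 0.087, 0.105. A hump tops out 9 mm before each: the push rises to about 6 N leaving a notch or the free run, then falls; 2 to 4 mm past the top the lever jumps ahead of the finger into the notch and stays there when let go.
- lever_grip (a point): Centre of the lever's red crossbar: an upright bar 90 mm long (along the box's x), 14 mm thick (along the box's y, the way it slides) and 32 mm high, from 18 to 50 mm above the box's top; this point is 34 mm above the box's top, at the box's x = +30 mm, y = joint value - 60 mm. Push its -y face. Fingers pressing on both its long faces at once are pinching it.
- start_button_top (a point): Centre of the top of the green push button (32 mm across), facing up, on the yellow start station (90 x 90 x 40 mm box fixed to the table, at the robot's right, differing place and yaw). The button's travel is 6 mm straight down; it springs back.
- start_button (a joint): Travel of the green button, in m: 0 released, 0.006 fully home; about 5 N hold it fully home.
- tape_roll: paper tape roll 58 mm across, 24 mm high, lying on top of the heat box near its -x edge; origin under its centre
- jar_teal: small white jar with teal lid, 46 mm across, 45 mm high, standing on top of the heat box near its -x edge; origin under its centre
- tub_orange: orange ink tub, 101 mm across, 110 mm high, to the robot's left of the heat box; origin under its centre
- jar_red: red ink jar with black lid, 63 mm across, 60 mm high, beyond the start station; origin under its centre
- squeegee: squeegee with wooden grip, 240 x 26 x 90 mm, long along its own x, at the robot's right; origin under its centre
- ink_spatula: ink spatula lying flat to the robot's left of the heat box, long along its own x

How it is judged (in metres and radians):
On the way, in this order (a step that is already met when the one before it is completed fails the run):
1. the lever rests in the third notch (value of joint heat_lever between 0.065 and 0.073 m and velocity of joint heat_lever between -0.01 and 0.01 m/s), for 0.2 s.
2. the green button is pressed fully home with the fingers, the lever in the third notch (value of joint heat_lever between 0.065 and 0.073 m and value of joint start_button above 0.0045 m and contact force between the fingers and start_button above 0.5 N), for 0.05 s.
At the end, for the whole second after the job is handed in: The lever rests in the third notch (joint 0.069 m, within 4 mm), the green button has been pressed (at least 4.5 of its 6 mm) and is up again, and every loose thing stands within 25 mm of where it stood (all of step 1 and value of joint start_button below 0.002 m and distance of each of tape_roll, jar_teal, tub_orange, jar_red, squeegee, ink_spatula from where it was at the start of the episode below 0.025 m); the robot touches nothing.
It fails at once if the lever is pushed past the third notch, over the next hump (value of joint heat_lever above 0.079 m).
It fails at once if the lever is pinched: fingers press on both its faces at once (contact force between the fingers and heat_lever_c1 above 1.5 N and contact force between the fingers and heat_lever_c2 above 1.5 N).
It fails at once if the button is pressed before the lever is in the third notch (value of joint start_button above 0.003 m and value of joint heat_lever below 0.065 m).
It fails at once if the lever is pushed with the arm or the gripper's body instead of the fingers (contact force between the arm and heat_lever above 2 N).
It fails at once if a loose thing (tub, jars, tape roll, squeegee or spatula) is moved more than 25 mm, lifted or tipped over (distance of any of tape_roll, jar_teal, tub_orange, jar_red, squeegee, ink_spatula from where it was at the start of the episode above 0.025 m or angle between any of tape_roll, jar_teal, tub_orange, jar_red, squeegee's own z axis and vertical above 0.4 rad).
It also fails if it takes over 64 s, if anything falls off the work surface, if the arm or the gripper's body presses on something with over 40 N, if the wrist force passes 120 N, or if a joint passes its speed limit or range.

### The arm

A 6-joint arm with a two-finger parallel gripper is mounted at the origin on the work surface. World frame = base frame: x ahead of the robot, y to its left, z up, the work surface at z = 0. Lengths are in m, angles in degrees, forces in N, time in s.
With the tool pointing down it reaches from about 0.4 to 0.825 m from the base axis. Payload 7 kg.
Tool frame: the origin (TCP) lies between the finger pads; the fingertips stand 19 mm ahead of it and the grasp point (between the pads) is the TCP; z points along the fingers, y is the line along which they close (so a half turn about z gives the same grasp; the last joint's range is limited). The gripper opens to 88 mm and grips with 3 to 60 N. Pads are 19 mm wide; open, the fingers measure 130 mm over their backs; the gripper's body (78 mm by 193 mm) begins 47 mm behind the grasp point.
Start: joints at [-46.518, 20.546, 0.682, 0, -70.136, -16.507], TCP at [0.306, -0.602, 0.246] pointing down, gripper open.
Joint ranges: [-176.03, 176.03], [-82.01, 121.73], [-58.28, 71.71], [-173.87, 95.51], [-174.79, -0.11], [-173.66, 173.66]. Speed limits (degrees/s): [136.94, 136.94, 172.46, 180, 180, 180].

### API

Orientations are given as [roll, pitch, yaw] about the fixed x, y, z axes, in that order (R = Rz(yaw) Ry(pitch) Rx(roll)).
In Python, from plant import get_obs, snapshot, close_job, spot_in, spot_point gives the robot as it stands.
- The arm moves only by the tool play_rows, never from a script. Its argument "plan" is a list of rows, each a list of 6 numbers: the shift along the tool's x, y, z in cm, then the turn, a rotation vector about the tool's x, y, z in degrees. A call has 1 to 20 rows; each row shifts and turns the commanded pose from where the row before left it, along the tool's axes as they then stand; what a row does not reach is not made up. A row lasts 1/12 s, in which the tool goes at most 41.7 mm and 7.16 degrees, less where a joint would pass 70% of its speed; a pose out of reach is approached as far as the arm can. A call is refused whole if a number of a shift passes 4.17 or a number of a turn 7.16, either way. A call with a gripper value outside its range is refused whole. "grip" is the finger opening in cm, from 0 to 8.76, set as the call begins (left out, the last holds). The fingers move at their own pace and stop on an object; the grip force is fixed at half the most. Time passes only in rows, so rows that do not move let the fingers close. It gives the time, the measured TCP pose, the force, the opening and the grip force at its end, in the units of the state.
- get_obs(): the state, without advancing time (a new reading comes with each control period).
- snapshot(name): name is "scene" or "top" or "wrist"; returns a dict with "frame" (480x640x3 uint8, red, green, blue), "fx", "fy", "cx", "cy" (pixels), "position" and "attitude" of the camera in the world. Camera axes: x right, y down, z forward; pixel columns grow to the right and rows downward; lengths in m; the calibration is good to about 2 mm. A picture is of the moment at which its call begins. There is no depth.
- close_job(): hands the job in; it is judged then, once.
Trained networks look in the newest picture that a camera, given by its name, has taken for a name from the list of things; names that differ only in an ending like _2 or _b are one class to them, and where a whole thing is asked for, a point or a joint stands for the part that bears it (a point fixed in the world has none). Each returns a list of dicts, best first, with "score" (0 to 1); they miss things now and then, are a little off and sometimes report something else, mostly with a low value. They report only what shows in the picture. A call takes as long as a camera call.
- spot_in(camera, thing): "position" ([x, y, z] in m, in world coordinates, good to about 4 mm: the middle of the surface that is visible of it).
- spot_point(camera, thing): "position" ([x, y, z] in m, in world coordinates, good to about 4 mm: a listed point, or the origin of a listed thing).
The state is a dict: "clock": time; "joint_pos": joint angles; "qvel": joint speeds; "tau": joint torques, N m; "tool_pos": TCP position; "orientation": TCP orientation; "force": force on the tool from outside, world axes, zero at the start; "moment": the same for the moment, N m; "opening": finger opening in m; "gripper_force": force on a finger pad.
Only numpy, scipy, OpenCV 4.12 (cv2) and the standard library are available. Lean on these libraries where they do the work, as an engineer would, in place of code of your own. Each camera call takes 0.05 s, during which the arm holds its last target. There are 200 camera calls.

## Working session

There is one attempt and no reset: what is moved stays moved. The work goes in short steps, Python scripts to look and compute and a tool call to move; the robot and the scene stay as the last step left them, time stands still between calls to the robot, and variables do not carry over. Pictures are saved under pics/ and viewed, at most 10 in all, crops included, and the job is handed in when it is done.

Besides the shell and the picture viewer there is one more tool, called as name(argument=value, ...) on one line, values as JSON. play_rows: Moves the arm, as the interface text tells. Its arguments: {"type":"object","properties":{"plan":{"type":"array","items":{"type":"array","items":{"type":"number"}}},"grip":{"type":"number"}},"required":["plan"]}

```bash
mkdir -p pics
python3 - <<'E'
from plant import *
import cv2,numpy as np
o=get_obs();print(o['clock'],o['tool_pos'],o['orientation'],o['force'],o['opening'])
a=[]
for c in ['scene','top']:
    s=snapshot(c);a.append(s['frame']);print(c,s['fx'],s['position'],s['attitude'])
    for n in ['heat_box','lever_grip','start_button_top','tape_roll','jar_teal','tub_orange','jar_red','squeegee','ink_spatula']:
        r=spot_point(c,n)[:2];print(c,n,[(np.round(q['position'],3).tolist(),round(q['score'],2)) for q in r])
cv2.imwrite('pics/a.png',a[0][:,:,::-1]);cv2.imwrite('pics/b.png',a[1][:,:,::-1])
E
```

```text
0.0 [ 0.30594858 -0.60117653  0.24461991] [ 1.79905728e+02 -6.73832534e-03 -1.53035436e+02] [-0.58028562  1.26629265 -0.07582471] 0.08789568199166523
scene 495.5084406816864 [1.06146784 0.94419079 0.78287485] [-121.54755646    0.36210984  152.50215993]
scene heat_box [([0.59, 0.156, 0.002], 0.96)]
scene lever_grip [([0.616, 0.102, 0.101], 0.7)]
scene start_button_top [([0.485, -0.289, 0.059], 0.43)]
scene tape_roll [([0.514, 0.097, 0.065], 0.93)]
scene jar_teal [([0.518, 0.251, 0.071], 0.62)]
scene tub_orange [([0.664, 0.415, -0.0], 0.58)]
scene jar_red [([0.716, -0.3, 0.003], 0.68)]
scene squeegee [([0.578, -0.508, 0.001], 0.65)]
scene ink_spatula [([0.437, 0.379, -0.002], 0.66)]
top 567.3609065206847 [ 0.36339664 -0.05272868  1.35159684] [-171.31719413    1.04640771  -88.51925681]
top heat_box [([0.595, 0.158, -0.004], 0.98)]
top lever_grip [([0.616, 0.11, 0.103], 0.89)]
top start_button_top [([0.491, -0.283, 0.063], 0.54), ([0.718, -0.301, -0.001], 0.46)]
top tape_roll [([0.516, 0.098, 0.066], 0.74)]
top jar_teal [([0.524, 0.251, 0.069], 0.68)]
top tub_orange [([0.663, 0.411, -0.004], 0.79)]
top jar_red []
top squeegee [([0.667, 0.409, -0.002], 0.64), ([0.578, -0.507, -0.0], 0.63)]
top ink_spatula [([0.441, 0.372, -0.0], 0.67)]
```

View pics/b.png

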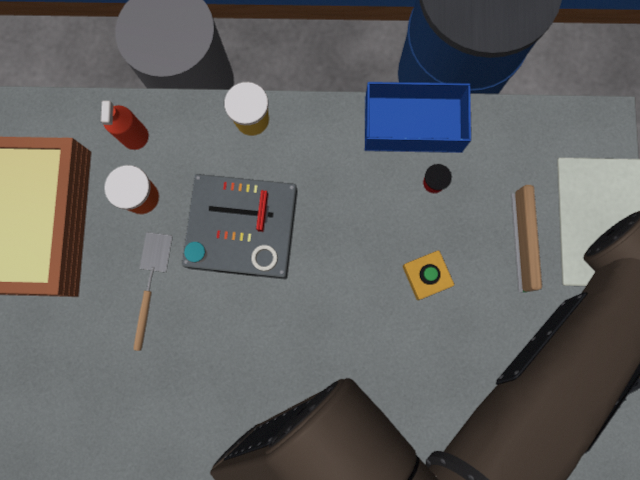

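View pics/a.png

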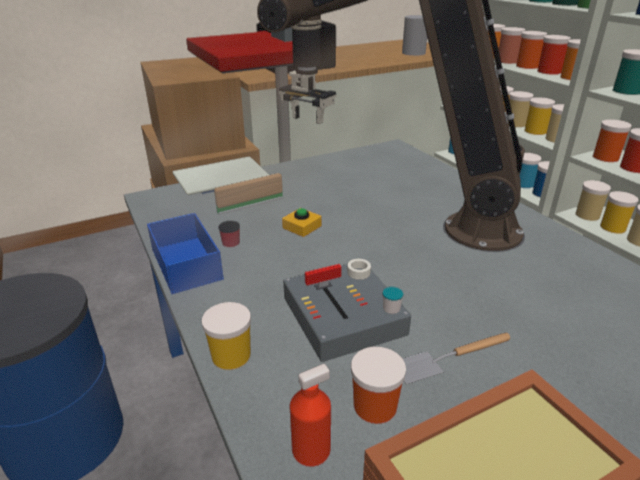

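The top view shows the box at about (240,226), with the red bar at its right end (263,211). The tape is at (264,257), the teal jar at (194,252), the button at (430,273), and the red jar at (437,178). The scene view agrees with this. Next I'll get the box yaw from its top corners and the painted marks.

```bash
cat > h.py <<'E'
from plant import *
import numpy as np,cv2
from scipy.spatial.transform import Rotation as R
def ray(s,uv,z):
    A=R.from_euler('xyz',s['attitude'],degrees=True).as_matrix();p=np.array(s['position'])
    d=A@np.array([(uv[0]-s['cx'])/s['fx'],(uv[1]-s['cy'])/s['fy'],1]);return p+d*(z-p[2])/d[2]
def proj(s,P):
    A=R.from_euler('xyz',s['attitude'],degrees=True).as_matrix();q=A.T@(np.array(P)-s['position'])
    return s['fx']*q[0]/q[2]+s['cx'],s['fy']*q[1]/q[2]+s['cy']
def state():
    o=get_obs();print(round(o['clock'],2),np.round(o['tool_pos'],4),np.round(o['orientation'],2),'F',np.round(o['force'],1),'op',round(o['opening'],4))
E
python3 - <<'E'
from h import *
s=snapshot('top')
c=np.array([ray(s,uv,.07)[:2] for uv in [(197,174.5),(297,184),(287,278),(183,268)]])
print(c.round(4),'centre',c.mean(0))
# order: (+x,+y),(+x,-y),(-x,-y),(-x,+y)
y=c[0]-c[1]+c[3]-c[2];x=c[0]-c[3]+c[1]-c[2]
print('yaw',np.degrees(np.arctan2(x[1],x[0])),np.degrees(np.arctan2(-y[0],y[1])),np.linalg.norm(x)/2,np.linalg.norm(y)/2)
im=s['frame'][150:300,170:310,::-1];cv2.imwrite('pics/c.png',cv2.resize(im,None,fx=4,fy=4,interpolation=cv2.INTER_CUBIC))
E
```

```text
[[0.7072 0.2627]
 [0.6894 0.0282]
 [0.4703 0.044 ]
 [0.4874 0.2819]] centre [0.58857311 0.15418194]
yaw -4.564811961755683 -4.222297823460141 0.22013414637071227 0.23684863086825983
```

View pics/c.png

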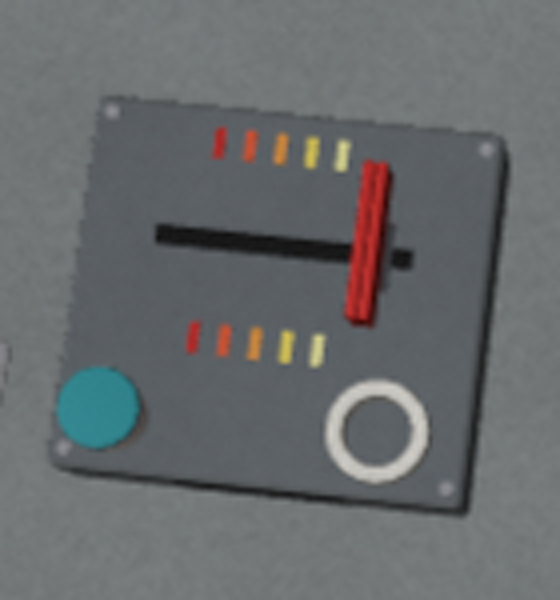

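play_rows(plan=[[0, 0, 0, 0, 0, -6.5], [0, 0, 0, 0, 0, -6.5], [0, 0, 0, 0, 0, -6.5], [0, 0, 0, 0, 0, -6.5], [0, 0, 0, 0, 0, -6.5], [0, 0, 0, 0, 0, -6.5], [0, 0, 0, 0, 0, -6.5], [0, 0, 0, 0, 0, -6.5], [0, 0, 0, 0, 0, -6.6]], grip=0)

```text
clock: 1.8
tool_pos: [0.3062, -0.6016, 0.2456]
orientation: [-180.0, -0.0, -94.1]
force: [0.0, -0.1, -0.1]
opening: 0.033
gripper_force: 0.0
```

play_rows(plan=[[-3.38, -1.27, 0, 0, 0, 0], [-3.38, -1.27, 0, 0, 0, 0], [-3.38, -1.27, 0, 0, 0, 0], [-3.38, -1.27, 0, 0, 0, 0], [-3.38, -1.27, 0, 0, 0, 0], [-3.38, -1.27, 0, 0, 0, 0], [-3.38, -1.27, 0, 0, 0, 0], [-3.38, -1.27, 0, 0, 0, 0], [-3.38, -1.27, 0, 0, 0, 0], [-3.38, -1.27, 0, 0, 0, 0], [-3.38, -1.27, 0, 0, 0, 0], [-3.38, -1.27, 0, 0, 0, 0], [-3.38, -1.27, 0, 0, 0, 0], [-3.38, -1.27, 0, 0, 0, 0], [-3.38, -1.27, 0, 0, 0, 0], [-3.38, -1.27, 0, 0, 0, 0], [-3.38, -1.27, 0, 0, 0, 0], [-3.38, -1.27, 0, 0, 0, 0], [-3.38, -1.27, 0, 0, 0, 0], [-3.38, -1.27, 0, 0, 0, 0]])

```text
clock: 3.47
tool_pos: [0.612, 0.0547, 0.2458]
orientation: [-180.0, 0.0, -94.4]
force: [-0.2, -0.8, -0.1]
opening: 0.0007
gripper_force: 0.0
```

Run:
```python
from h import *
state();s=snapshot('wrist');state();print(s['position'],s['attitude'])
for n in ['lever_grip','heat_box']: print(n,[(np.round(q['position'],4),round(q['score'],2)) for q in spot_point('wrist',n)[:2]])
cv2.imwrite('pics/d.png',s['frame'][:,:,::-1])
```

```text
3.47 [0.612  0.0547 0.2458] [-1.7997e+02  1.0000e-02 -9.4410e+01] F [-0.2 -0.8 -0.1] op 0.0007
3.52 [0.6148 0.0592 0.2452] [-1.7991e+02  5.0000e-02 -9.4280e+01] F [4.7 2.5 1.9] op 0.0007
[ 0.60571405 -0.02395216  0.38423661] [1.62819382e+02 2.81497922e-02 1.75578203e+02]
lever_grip [(array([0.6152, 0.103 , 0.1067]), 0.79)]
heat_box [(array([ 0.5945,  0.1605, -0.003 ]), 0.86)]
```

View pics/d.png

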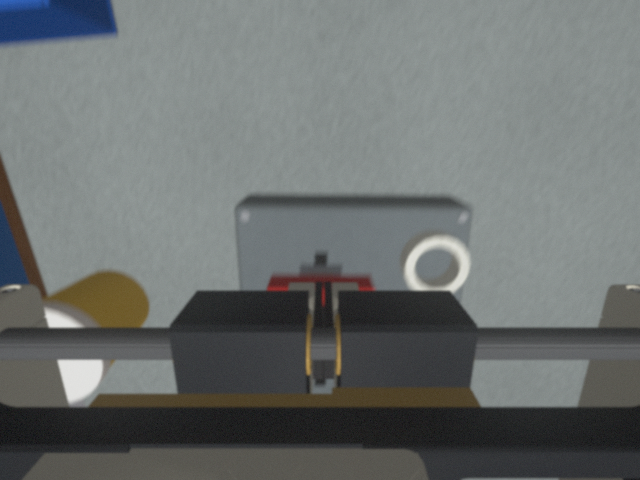

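The wrist view shows the closed fingers centred over the slot at column 322, with the red bar beyond them at row 283. The tape is off to the side at (437,265). I'll descend on the bar's -y side.

play_rows(plan=[[0, 0, 2, 0, 0, 0], [0, 0, 3, 0, 0, 0], [0, 0, 3, 0, 0, 0], [0, 0, 3, 0, 0, 0], [0, 0, 1.5, 0, 0, 0], [0, 0, 0.9, 0, 0, 0], [0, 0, 0, 0, 0, 0], [0, 0, 0, 0, 0, 0], [0, 0, 0, 0, 0, 0], [0, 0, 0, 0, 0, 0]])

```text
clock: 4.45
tool_pos: [0.6125, 0.053, 0.1132]
orientation: [-179.9, 0.1, -94.4]
force: [0.4, -0.3, 0.7]
opening: 0.0002
gripper_force: 0.0
```

Run:
```python
from h import *
s=snapshot('scene');state()
for c in ['scene','top']:
    snapshot(c); print([(np.round(q['position'],4),round(q['score'],2)) for q in spot_point(c,'lever_grip')[:1]])
cv2.imwrite('pics/e.png',cv2.resize(s['frame'][220:370,240:440,::-1],None,fx=4,fy=4,interpolation=cv2.INTER_CUBIC))
```

```text
4.5 [0.6123 0.053  0.1131] [-1.7987e+02  6.0000e-02 -9.4420e+01] F [-0.4  0.9  0.1] op 0.0002
[(array([0.6187, 0.1012, 0.1029]), 0.82)]
[(array([0.619 , 0.1085, 0.1039]), 0.5)]
```

View pics/e.png

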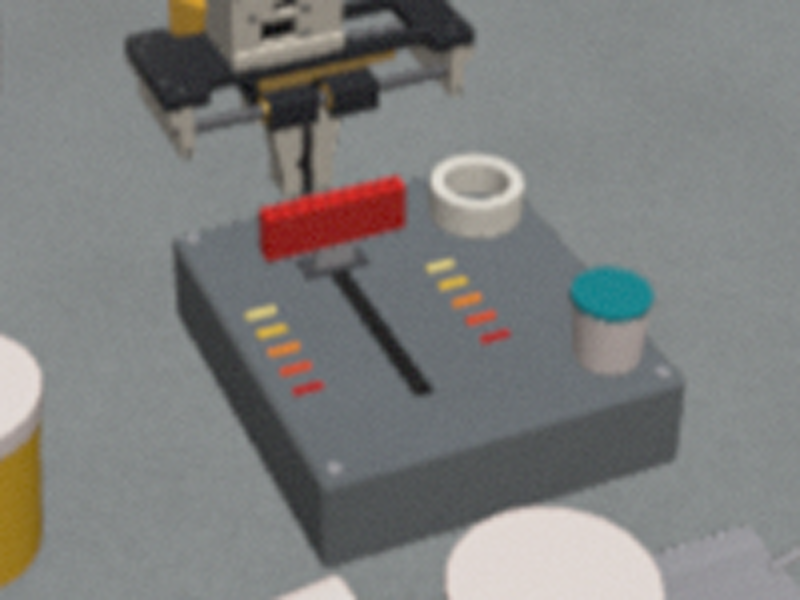

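play_rows(plan=[[-0.3, 0, 0, 0, 0, 0], [-0.3, 0, 0, 0, 0, 0], [-0.3, 0, 0, 0, 0, 0], [-0.3, 0, 0, 0, 0, 0], [-0.3, 0, 0, 0, 0, 0], [-0.3, 0, 0, 0, 0, 0], [-0.2, 0, 0, 0, 0, 0], [0, 0, 0, 0, 0, 0]])

```text
clock: 5.37
tool_pos: [0.6131, 0.0732, 0.1115]
orientation: [-180.0, 0.0, -94.4]
force: [0.2, 0.2, 0.5]
opening: 0.0004
gripper_force: 0.0
```

play_rows(plan=[[-0.1, 0, 0, 0, 0, 0], [-0.1, 0, 0, 0, 0, 0], [-0.1, 0, 0, 0, 0, 0], [-0.1, 0, 0, 0, 0, 0], [-0.1, 0, 0, 0, 0, 0], [-0.1, 0, 0, 0, 0, 0]])

```text
clock: 5.87
tool_pos: [0.6136, 0.0788, 0.1116]
orientation: [-180.0, 0.0, -94.4]
force: [0.0, -0.2, -0.3]
opening: 0.0005
gripper_force: 0.0
```

play_rows(plan=[[-0.1, 0, 0, 0, 0, 0], [-0.1, 0, 0, 0, 0, 0], [-0.1, 0, 0, 0, 0, 0]])

```text
clock: 6.12
tool_pos: [0.6138, 0.0819, 0.1116]
orientation: [-180.0, 0.0, -94.4]
force: [-0.6, 0.1, -0.5]
opening: 0.0002
gripper_force: 0.0
```

play_rows(plan=[[-0.1, 0, 0, 0, 0, 0], [-0.1, 0, 0, 0, 0, 0], [-0.1, 0, 0, 0, 0, 0]])

```text
clock: 6.37
tool_pos: [0.6141, 0.0849, 0.1116]
orientation: [-180.0, 0.0, -94.4]
force: [0.3, 1.0, -0.5]
opening: 0.0001
gripper_force: 0.0
```

play_rows(plan=[[-0.1, 0, 0, 0, 0, 0], [-0.1, 0, 0, 0, 0, 0], [-0.1, 0, 0, 0, 0, 0]])

```text
clock: 6.62
tool_pos: [0.6142, 0.0877, 0.1115]
orientation: [180.0, -0.0, -94.4]
force: [0.7, -0.9, 0.8]
opening: 0.0004
gripper_force: 0.5
```

play_rows(plan=[[-0.1, 0, 0, 0, 0, 0], [-0.1, 0, 0, 0, 0, 0], [-0.1, 0, 0, 0, 0, 0]])

```text
clock: 6.87
tool_pos: [0.6145, 0.0908, 0.1116]
orientation: [-180.0, -0.0, -94.4]
force: [0.5, -0.9, 0.4]
opening: 0.0006
gripper_force: 0.5
```

play_rows(plan=[[-0.1, 0, 0, 0, 0, 0], [-0.1, 0, 0, 0, 0, 0]])

```text
clock: 7.03
tool_pos: [0.6147, 0.0928, 0.1116]
orientation: [-180.0, 0.0, -94.4]
force: [0.2, -0.9, -0.4]
opening: 0.0004
gripper_force: 0.5
```

play_rows(plan=[[-0.1, 0, 0, 0, 0, 0], [-0.1, 0, 0, 0, 0, 0]])

```text
clock: 7.2
tool_pos: [0.6148, 0.0946, 0.1116]
orientation: [180.0, -0.0, -94.4]
force: [1.3, -4.8, -0.1]
opening: 0.0002
gripper_force: 2.2
```

play_rows(plan=[[-0.1, 0, 0, 0, 0, 0], [-0.1, 0, 0, 0, 0, 0]])

```text
clock: 7.37
tool_pos: [0.6149, 0.0958, 0.1116]
orientation: [180.0, -0.1, -94.4]
force: [1.7, -5.7, -0.1]
opening: 0.0004
gripper_force: 3.0
```

play_rows(plan=[[-0.1, 0, 0, 0, 0, 0], [-0.1, 0, 0, 0, 0, 0]])

```text
clock: 7.53
tool_pos: [0.6151, 0.0979, 0.1116]
orientation: [180.0, -0.1, -94.4]
force: [2.0, -3.9, 1.1]
opening: 0.0006
gripper_force: 2.2
```

play_rows(plan=[[-0.1, 0, 0, 0, 0, 0], [-0.1, 0, 0, 0, 0, 0]])

```text
clock: 7.7
tool_pos: [0.6153, 0.1005, 0.1116]
orientation: [-180.0, -0.0, -94.4]
force: [1.7, -3.2, -0.5]
opening: 0.0005
gripper_force: 1.4
```

play_rows(plan=[[-0.1, 0, 0, 0, 0, 0], [-0.1, 0, 0, 0, 0, 0]])

```text
clock: 7.87
tool_pos: [0.6155, 0.103, 0.1116]
orientation: [-180.0, 0.0, -94.4]
force: [2.1, -1.4, -1.3]
opening: 0.0004
gripper_force: 0.8
```

play_rows(plan=[[-0.1, 0, 0, 0, 0, 0], [-0.1, 0, 0, 0, 0, 0]])

```text
clock: 8.03
tool_pos: [0.6156, 0.1052, 0.1116]
orientation: [-180.0, 0.0, -94.4]
force: [-0.4, -0.5, -0.7]
opening: 0.0006
gripper_force: 0.2
```

play_rows(plan=[[-0.1, 0, 0, 0, 0, 0], [-0.1, 0, 0, 0, 0, 0]])

```text
clock: 8.2
tool_pos: [0.6156, 0.1071, 0.1115]
orientation: [180.0, 0.0, -94.4]
force: [0.0, -0.2, -0.3]
opening: 0.0001
gripper_force: 0.0
```

play_rows(plan=[[-0.1, 0, 0, 0, 0, 0], [-0.1, 0, 0, 0, 0, 0]])

```text
clock: 8.37
tool_pos: [0.6158, 0.109, 0.1115]
orientation: [180.0, 0.0, -94.4]
force: [0.2, 0.8, 0.2]
opening: 0.0003
gripper_force: 0.0
```

play_rows(plan=[[-0.1, 0, 0, 0, 0, 0], [-0.1, 0, 0, 0, 0, 0]])

```text
clock: 8.53
tool_pos: [0.616, 0.1108, 0.1115]
orientation: [180.0, 0.0, -94.4]
force: [-1.1, -1.1, -0.4]
opening: 0.0004
gripper_force: 0.0
```

play_rows(plan=[[-0.1, 0, 0, 0, 0, 0], [-0.1, 0, 0, 0, 0, 0]])

```text
clock: 8.7
tool_pos: [0.6161, 0.1125, 0.1116]
orientation: [180.0, -0.0, -94.4]
force: [1.0, -4.3, 0.2]
opening: 0.0004
gripper_force: 1.9
```

play_rows(plan=[[-0.1, 0, 0, 0, 0, 0], [-0.1, 0, 0, 0, 0, 0]])

```text
clock: 8.87
tool_pos: [0.6162, 0.1135, 0.1116]
orientation: [180.0, -0.1, -94.4]
force: [1.2, -6.7, 0.5]
opening: 0.0005
gripper_force: 3.2
```

play_rows(plan=[[-0.1, 0, 0, 0, 0, 0], [-0.1, 0, 0, 0, 0, 0]])

```text
clock: 9.03
tool_pos: [0.6164, 0.1156, 0.1116]
orientation: [180.0, -0.1, -94.4]
force: [1.0, -5.4, 0.1]
opening: 0.0004
gripper_force: 2.3
```

play_rows(plan=[[-0.1, 0, 0, 0, 0, 0], [-0.1, 0, 0, 0, 0, 0]])

```text
clock: 9.2
tool_pos: [0.6166, 0.1182, 0.1116]
orientation: [180.0, -0.0, -94.4]
force: [-0.1, -3.0, 0.5]
opening: -0.0001
gripper_force: 1.5
```

play_rows(plan=[[-0.1, 0, 0, 0, 0, 0], [-0.1, 0, 0, 0, 0, 0]])

```text
clock: 9.37
tool_pos: [0.6168, 0.1209, 0.1116]
orientation: [-180.0, 0.0, -94.4]
force: [0.7, -1.5, 0.2]
opening: 0.0005
gripper_force: 0.8
```

play_rows(plan=[[-0.1, 0, 0, 0, 0, 0], [-0.1, 0, 0, 0, 0, 0]])

```text
clock: 9.53
tool_pos: [0.617, 0.1231, 0.1116]
orientation: [-180.0, 0.0, -94.4]
force: [1.0, 0.3, -0.3]
opening: 0.0008
gripper_force: 0.2
```

play_rows(plan=[[-0.1, 0, 0, 0, 0, 0], [-0.1, 0, 0, 0, 0, 0]])

```text
clock: 9.7
tool_pos: [0.6171, 0.1251, 0.1116]
orientation: [-180.0, 0.0, -94.4]
force: [-0.3, 0.3, -0.2]
opening: -0.0001
gripper_force: 0.0
```

play_rows(plan=[[-0.1, 0, 0, 0, 0, 0], [-0.1, 0, 0, 0, 0, 0]])

```text
clock: 9.87
tool_pos: [0.6172, 0.1269, 0.1115]
orientation: [180.0, 0.0, -94.4]
force: [-0.1, -0.5, 0.4]
opening: 0.0003
gripper_force: 0.0
```

Two clicks counted, at y of about 0.105 and 0.123. The third should come at about 0.141.

play_rows(plan=[[-0.1, 0, 0, 0, 0, 0], [-0.1, 0, 0, 0, 0, 0], [-0.1, 0, 0, 0, 0, 0], [-0.1, 0, 0, 0, 0, 0]])

```text
clock: 10.2
tool_pos: [0.6175, 0.1305, 0.1116]
orientation: [180.0, -0.0, -94.4]
force: [0.2, -3.9, 0.1]
opening: -0.0001
gripper_force: 1.9
```

play_rows(plan=[[-0.1, 0, 0, 0, 0, 0], [-0.1, 0, 0, 0, 0, 0]])

```text
clock: 10.37
tool_pos: [0.6176, 0.1314, 0.1116]
orientation: [180.0, -0.1, -94.4]
force: [1.2, -6.2, 0.6]
opening: 0.0004
gripper_force: 3.2
```

play_rows(plan=[[-0.1, 0, 0, 0, 0, 0], [-0.1, 0, 0, 0, 0, 0]])

```text
clock: 10.53
tool_pos: [0.6178, 0.1335, 0.1116]
orientation: [180.0, -0.1, -94.5]
force: [0.6, -4.9, 0.7]
opening: 0.0003
gripper_force: 2.3
```

play_rows(plan=[[-0.1, 0, 0, 0, 0, 0], [-0.1, 0, 0, 0, 0, 0]])

```text
clock: 10.7
tool_pos: [0.618, 0.1362, 0.1116]
orientation: [180.0, -0.0, -94.4]
force: [1.3, -3.2, 0.8]
opening: 0.0004
gripper_force: 1.5
```

play_rows(plan=[[-0.1, 0, 0, 0, 0, 0], [-0.1, 0, 0, 0, 0, 0]])

```text
clock: 10.87
tool_pos: [0.6182, 0.1388, 0.1116]
orientation: [-180.0, 0.0, -94.4]
force: [0.2, -1.7, -0.1]
opening: 0.0007
gripper_force: 0.8
```

play_rows(plan=[[-0.1, 0, 0, 0, 0, 0], [-0.1, 0, 0, 0, 0, 0]])

```text
clock: 11.03
tool_pos: [0.6184, 0.1411, 0.1116]
orientation: [-180.0, 0.0, -94.4]
force: [0.1, 0.1, -0.3]
opening: -0.0001
gripper_force: 0.2
```

play_rows(plan=[[-0.1, 0, 0, 0, 0, 0], [-0.05, 0, 0, 0, 0, 0], [0, 0, 0, 0, 0, 0], [0, 0, 0, 0, 0, 0], [0, 0, 0, 0, 0, 0], [0, 0, 0, 0, 0, 0]])

```text
clock: 11.53
tool_pos: [0.6185, 0.1421, 0.1116]
orientation: [-180.0, 0.0, -94.4]
force: [-0.1, -0.1, -0.2]
opening: 0.0005
gripper_force: 0.0
```

play_rows(plan=[[0.4, 0, 0, 0, 0, 0], [0.8, 0, 0, 0, 0, 0], [0.8, 0, 0, 0, 0, 0], [0.8, 0, 0, 0, 0, 0], [0.4, 0, 0, 0, 0, 0], [0, 0, 0, 0, 0, 0], [0, 0, 0, 0, 0, 0]])

```text
clock: 12.12
tool_pos: [0.6161, 0.1096, 0.1117]
orientation: [-180.0, 0.0, -94.5]
force: [0.0, -0.2, 0.3]
opening: 0.0003
gripper_force: 0.0
```

Run:
```python
from h import *
s=snapshot('scene');state()
for c in ['scene','top']:
    snapshot(c); print([(n,np.round(q['position'],4),round(q['score'],2)) for n in ['lever_grip','start_button_top'] for q in spot_point(c,n)[:2]])
cv2.imwrite('pics/f.png',cv2.resize(s['frame'][220:370,240:440,::-1],None,fx=4,fy=4,interpolation=cv2.INTER_CUBIC))
t=snapshot('top');hsv=cv2.cvtColor(t['frame'],cv2.COLOR_RGB2HSV)
m=cv2.inRange(hsv,(45,100,60),(80,255,255));m[:,:380]=0;m[:230]=0;m[320:]=0
v,u=np.nonzero(m);print(len(u),u.mean(),v.mean(),'green top',ray(t,(u.mean(),v.mean()),.058))
```

```text
12.17 [0.6161 0.11   0.1117] [-1.7999e+02  1.0000e-02 -9.4450e+01] F [-0.3  0.3 -0.1] op 0.0004
[('lever_grip', array([0.6238, 0.1655, 0.1031]), 0.75), ('start_button_top', array([ 0.4865, -0.2875,  0.0585]), 0.51)]
[('lever_grip', array([0.626 , 0.1715, 0.104 ]), 0.63), ('start_button_top', array([ 0.4896, -0.282 ,  0.0659]), 0.59)]
171 430.2923976608187 273.41520467836256 green top [ 0.48972572 -0.28149804  0.058     ]
```

View pics/f.png

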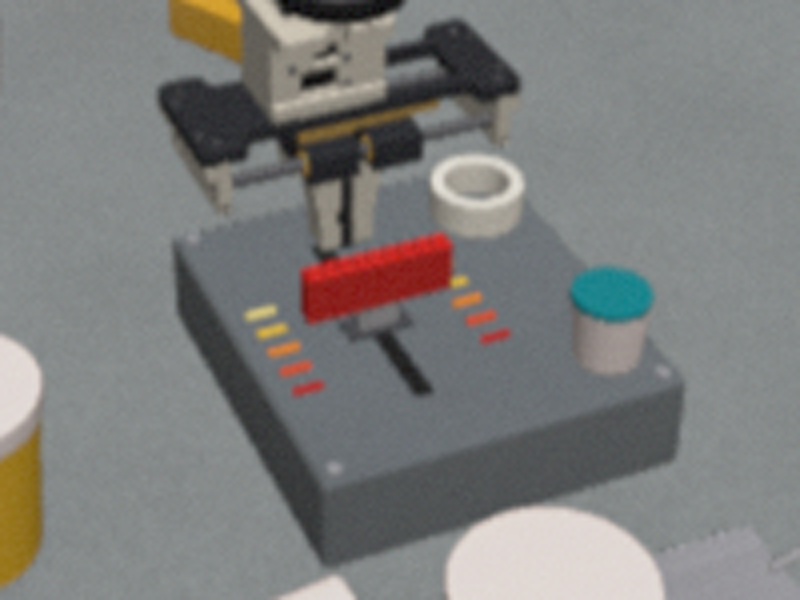

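The scene view shows the bar level with the orange third marks: slider at (380,325), midpoint of the marks at about (376,325). Next is the button.

play_rows(plan=[[0, 0, -2, 0, 0, 0], [0, 0, -3, 0, 0, 0], [0, 0, -3, 0, 0, 0], [0, 0, -3, 0, 0, 0], [0, 0, -2, 0, 0, 0], [0, 0, 0, 0, 0, 0]])

```text
clock: 13.02
tool_pos: [0.6182, 0.1108, 0.2472]
orientation: [-179.6, 0.2, -94.4]
force: [-0.1, 0.4, 0.5]
opening: 0.0004
gripper_force: 0.0
```

play_rows(plan=[[2, 0.5, 0, 0, 0, 0], [3.3, 0.8, 0, 0, 0, 0], [3.3, 0.8, 0, 0, 0, 0], [3.3, 0.8, 0, 0, 0, 0], [3.3, 0.8, 0, 0, 0, 0], [3.3, 0.8, 0, 0, 0, 0], [3.3, 0.8, 0, 0, 0, 0], [3.3, 0.8, 0, 0, 0, 0], [3.3, 0.8, 0, 0, 0, 0], [3.3, 0.8, 0, 0, 0, 0], [3.3, 0.8, 0, 0, 0, 0], [3.3, 0.8, 0, 0, 0, 0], [1.8, 0.4, 0, 0, 0, 0], [0, 0, 0, 0, 0, 0], [0, 0, 0, 0, 0, 0], [0, 0, 0, 0, 0, 0]])

```text
clock: 14.35
tool_pos: [0.4879, -0.282, 0.241]
orientation: [180.0, 0.0, -94.5]
force: [-0.2, 0.0, -0.4]
opening: 0.0005
gripper_force: 0.0
```

play_rows(plan=[[0, 0, 2, 0, 0, 0], [0, 0, 3, 0, 0, 0], [0, 0, 3, 0, 0, 0], [0, 0, 3, 0, 0, 0], [0, 0, 2, 0, 0, 0], [0, 0, 1, 0, 0, 0], [0, 0, 0, 0, 0, 0], [0, 0, 0, 0, 0, 0]])

```text
clock: 15.02
tool_pos: [0.4889, -0.2817, 0.1019]
orientation: [180.0, -0.0, -94.3]
force: [1.2, 0.4, -0.6]
opening: 0.0004
gripper_force: 0.0
```

Run:
```python
from h import *
s=snapshot('scene');state()
a=s['frame'][150:250,220:370,::-1]
cv2.imwrite('pics/g.png',cv2.resize(a,None,fx=5,fy=5,interpolation=cv2.INTER_CUBIC))
```

```text
15.07 [ 0.4894 -0.282   0.1027] [-1.7992e+02 -3.0000e-02 -9.4360e+01] F [-0.3 -0.5  0.6] op 0.0002
```

View pics/g.png

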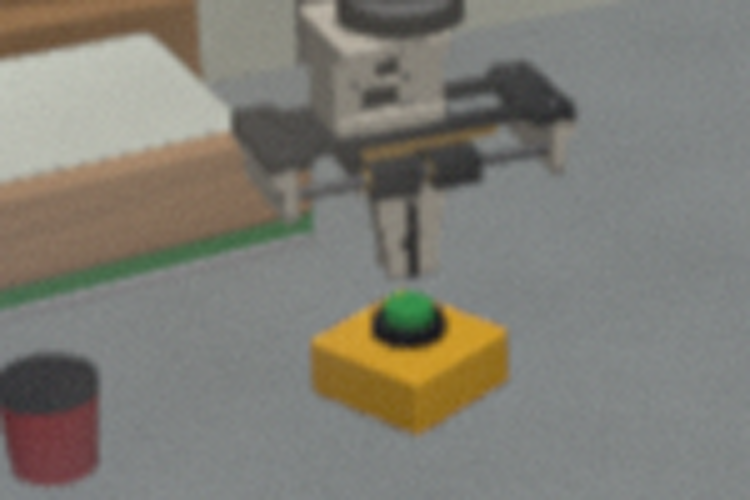

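The fingertips at (408,270) are centred over the green button at (410,308), and the red jar is well clear. Pressing now.

play_rows(plan=[[0, 0, 0.4, 0, 0, 0], [0, 0, 0.6, 0, 0, 0], [0, 0, 0.6, 0, 0, 0], [0, 0, 0.4, 0, 0, 0], [0, 0, 0, 0, 0, 0]])

```text
clock: 15.48
tool_pos: [0.4881, -0.2821, 0.0808]
orientation: [180.0, 0.0, -94.4]
force: [-0.9, 1.4, 2.1]
opening: 0.0006
gripper_force: 0.8
```

play_rows(plan=[[0, 0, 0.1, 0, 0, 0], [0, 0, 0.1, 0, 0, 0]])

```text
clock: 15.65
tool_pos: [0.4881, -0.2821, 0.0796]
orientation: [180.0, 0.0, -94.4]
force: [-0.9, 0.9, 2.1]
opening: 0.0005
gripper_force: 1.2
```

play_rows(plan=[[0, 0, 0.1, 0, 0, 0], [0, 0, 0.1, 0, 0, 0]])

```text
clock: 15.82
tool_pos: [0.4881, -0.2821, 0.0776]
orientation: [180.0, 0.0, -94.4]
force: [-2.5, 1.2, 2.8]
opening: 0.0003
gripper_force: 1.7
```

play_rows(plan=[[0, 0, 0.1, 0, 0, 0], [0, 0, 0.1, 0, 0, 0]])

```text
clock: 15.98
tool_pos: [0.4882, -0.2822, 0.0756]
orientation: [180.0, 0.0, -94.4]
force: [-2.0, 1.7, 4.8]
opening: 0.0004
gripper_force: 2.3
```

play_rows(plan=[[0, 0, 0.1, 0, 0, 0], [0, 0, 0.1, 0, 0, 0]])

```text
clock: 16.15
tool_pos: [0.4882, -0.2823, 0.0749]
orientation: [180.0, -0.0, -94.4]
force: [-8.5, 6.0, 26.6]
opening: 0.0007
gripper_force: 13.3
```

The button has bottomed out (26 N). I'll hold briefly, then release.

play_rows(plan=[[0, 0, 0, 0, 0, 0], [0, 0, 0, 0, 0, 0]])

```text
clock: 16.32
tool_pos: [0.4882, -0.2822, 0.0751]
orientation: [-180.0, -0.0, -94.4]
force: [-7.0, 5.2, 18.6]
opening: 0.0005
gripper_force: 9.1
```

play_rows(plan=[[0, 0, -0.3, 0, 0, 0], [0, 0, -0.8, 0, 0, 0], [0, 0, -2, 0, 0, 0], [0, 0, -3, 0, 0, 0], [0, 0, -3, 0, 0, 0], [0, 0, -2, 0, 0, 0], [0, 0, 0, 0, 0, 0], [0, 0, 0, 0, 0, 0], [0, 0, 0, 0, 0, 0], [0, 0, 0, 0, 0, 0], [0, 0, 0, 0, 0, 0]])

```text
clock: 17.23
tool_pos: [0.4879, -0.282, 0.1834]
orientation: [179.9, 0.0, -94.4]
force: [-0.0, -0.8, 0.4]
opening: 0.0006
gripper_force: 0.0
```

Run:
```python
from h import *
state();snapshot('scene')
print([(n,np.round(q['position'],4),round(q['score'],2)) for n in ['lever_grip','start_button_top','tape_roll','jar_red'] for q in spot_point('scene',n)[:1]])
print(close_job())
```

```text
17.23 [ 0.4879 -0.282   0.1834] [ 1.7989e+02  2.0000e-02 -9.4430e+01] F [-0.  -0.8  0.4] op 0.0006
[('lever_grip', array([0.6224, 0.1627, 0.1033]), 0.7), ('start_button_top', array([ 0.4882, -0.2868,  0.0598]), 0.5), ('tape_roll', array([0.515 , 0.1009, 0.0673]), 0.77), ('jar_red', array([ 0.7152, -0.3002,  0.0036]), 0.87)]
the job is handed in; nothing more can be done
None
```

The job is handed in at about 17 s on the robot's clock: three clicks counted and the lever seen level with the third (orange) marks, then the green button pressed home (26 N) and released; `close_job()` gave no verdict.

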